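Hold the spice grinder's cup at the pulse mark

TASK

Set the steel grinding cup, collar down, on the grinder's motor base with its three tabs in the socket's slots so that it drops fully home, then twist it clockwise (seen from above) half way, until a white tick on its collar points at the orange pulse mark, without ever letting it click on into the lock. It is a spring-return position for a coarse grind, so finish while still gripping the cup and holding it there. Leave the other things on the worktop where they are.

Things in the scene. Friction and masses are not known exactly. Their poses are not given: they have to be found in the camera images.
- motor_base: fixed motor base of a cordless spice grinder: aluminium foot 102 mm across, black socket 94 mm across on top, 79 mm high. Origin: centre of underside; z up; angles below count from its x axis, anticlockwise from above. On the rim: narrow white mark (put in) at 215 deg, wide orange mark (pulse, half way) at 180 deg, narrow red mark (locked) at 145 deg
- socket_seat (a point): centre of the socket's floor, 62 mm above the base's underside, axes as the base's; the cup's origin lies here when fully home. The socket is a well 69 mm across between its lips, 17 mm deep. Three entry slots, 16 mm wide, reaching out to radius 40 mm, cut the grey lip (73 to 79 mm above the underside) at 215, 335 and 95 deg; tabs turn clockwise from there, under the lip
- pulse_mark (a point): middle of the orange mark on the rim, 44 mm from the base's axis on its -x side, at rim height (79 mm)
- run_ring (a joint): spring-loaded ring in the socket, rad: 0 at rest, grows as the seated cup's tabs push it clockwise. From mid-slot the cup first turns 0.09 free, then carries the ring: 0.52 with a tick at the orange mark. It pushes back 0.08 N m at 0, 0.14 at 0.52. From about 0.70 a spring catch resists (0.35 N m); at 0.85 to 0.9 it clicks over; locked at about 1.1
- grinding_cup: closed grinding cup, loose, collar down, 0.25 kg: smooth steel cylinder 54 mm across from 30 to 94 mm high (grip here), rounded top at 105 mm; black collar 72 mm across (21 to 28 mm high), 66 mm below. Three like tabs, 10 mm wide, 3 to 8 mm high, out to radius 38 mm at 0, 120, 240 deg from its x axis, a white tick on the collar over each. Origin: centre of underside
- spice_jar_1: spice jar with black cap, 41 mm across, 105 mm high; bystander. Origin: centre of the underside
- spice_jar_2: another spice jar with black cap, 41 mm across, 105 mm high; bystander. Origin: centre of the underside
- salt_pig: orange stoneware salt jar with an open mouth and a knob, 110 mm across, 120 mm high; bystander. Origin: centre of the underside
- timer: white and black clockwork kitchen timer, 61 mm across, 54 mm high; bystander. Origin: centre of the underside
- green_cup: green mug, 78 mm across plus handle, 102 mm high; bystander. Origin: centre of the underside
- spoon_rest: flat orange oval spoon rest, 203 x 93 mm, 20 mm high; bystander. Origin: centre of the underside

How it is judged:
By the outcome, as a careful person would: the job done as asked, in the order asked, and still so for the second after the job is handed in, while the arm keeps its last pose, push and grip.
It also fails if it takes over 35 s, if anything falls off the work surface, if the arm or the gripper's body presses on something with over 40 N, if the wrist force passes 120 N, or if a joint passes its speed limit or range.

ROBOT

A 6-joint arm with a two-finger parallel gripper is mounted at the origin on a cart in front of the work surface, level with it; the furniture and walls round the work are solid. World frame = base frame: x ahead of the robot, y to its left, z up, the work surface at z = 0. Lengths are in m, angles in rad, forces in N, time in s.
With the tool pointing down it reaches from about 0.375 to 0.925 m from the base axis. Payload 5.7 kg.
Tool frame: the origin (TCP) lies midway between the tips of the shut fingers; the grasp point (between the pads) lies 19 mm behind it; z points along the fingers, y is the line along which they close (so a half turn about z gives the same grasp; the last joint's range is limited). The gripper opens to 85 mm and grips with 20 to 120 N. Pads are 22 mm wide; open, the fingers measure 114 mm over their backs; the gripper's body (76 mm by 85 mm) begins 54 mm behind the grasp point. The pads swing forward as they close: fully open they stand 13 mm farther back than shut.
Start: joints at [-1.347, 0.359, 1.51, -0, 1.272, -0.115], TCP at [0.199, -0.566, 0.231] pointing down, gripper open.
Joint ranges: [-2.97, 2.97], [-1.01, 2.36], [0.21, 2.38], [-0.96, 4.11], [0.2, 2.71], [-2.98, 2.98]. Speed limits (rad/s): [2.39, 2.39, 3.14, 3.14, 3.14, 3.14].

INTERFACE

Orientations are given as a unit quaternion [w, x, y, z].
In Python, from workcell import arm gives the robot as it stands.
- The arm moves only by the shell command python3 -m pendant 'ROWS' [FORCE]. ROWS is a JSON object of lists of equal length, an entry for each row: "xyz": the shift along the tool's x, y, z normalised to -1 to 1, where 1 is 0.25 m, a list of three; "rotation": the turn, a rotation vector about the tool's x, y, z normalised to -1 to 1, where 1 is 180 degrees, a list of three; "fingers": the opening, from 0 (shut) to 1 (fully open). A call has 1 to 8 rows; each row is the pose to reach, as a shift and turn from the pose commanded when the call began, along the tool's axes at that moment, turning the shorter way round; what a row does not reach only later rows make up. A row lasts 1/12 s, in which the tool goes at most 41.7 mm and 7.16 degrees, less where a joint would pass 70% of its speed; a pose out of reach is approached as far as the arm can. A call with a number of a shift or a turn outside -1 to 1 is refused whole. A call with a gripper value outside its range is refused whole. The fingers move at their own pace and stop on an object; FORCE is the grip in N (left out, the last holds). Time passes only in rows, so rows that repeat a pose let the fingers close. It gives the time, the measured TCP pose, the force, the opening and the grip force at its end, in the units of the state.
- arm.get_state(): the state, without advancing time (a new reading comes with each control period).
- arm.get_image(name): name is "scene" or "side" or "wrist"; returns the picture (384x512x3 uint8, red, green, blue); there is no depth.
- arm.calibration(name): a dict with "fx", "fy", "cx", "cy" (pixels), "dist_coeffs" ([k1, k2, p1, p2, k3] as OpenCV has them; the pictures are not rectified), "extrinsics" (4x4, takes a point from world to camera coordinates). Camera axes: x right, y down, z forward; pixel columns grow to the right and rows downward; lengths in m; the calibration is good to about 2 mm. A picture is of the moment at which its call begins: read the wrist's pose just before it. calibration takes no time and is no camera call; for the wrist camera it gives the pose at the moment of the call.
- arm.hand_in(): hands the job in; it is judged then, once.
The state is a dict: "clock": time; "joint_positions": joint angles; "qvel": joint speeds; "tau": joint torques, N m; "ee_pos": TCP position; "ee_rot": TCP orientation; "force": force on the tool from outside, world axes, zero at the start; "torque": the same for the moment, N m; "grip_width": finger opening in m; "gripper_force": force on a finger pad.
Only numpy, scipy, OpenCV 4.12 (cv2) and the standard library are available. Lean on these libraries where they do the work, as an engineer would, in place of code of your own. Each camera call takes 0.05 s, during which the arm holds its last target. There are 200 camera calls.

## Working session

There is one attempt and no reset: what is moved stays moved. The work goes in short steps, Python scripts to look and compute and a shell command to move; the robot and the scene stay as the last step left them, time stands still between calls to the robot, and variables do not carry over. Pictures are saved under pics/ and viewed, at most 10 in all, crops included, and the job is handed in when it is done.

```bash
mkdir -p pics
python3 - <<'E'
from workcell import arm
import cv2,numpy as np
s=arm.get_state();print({k:np.round(v,3).tolist() for k,v in s.items()})
for n in("scene","side"):
    c=arm.calibration(n);print(n,c)
    cv2.imwrite(f"pics/{n}0.png",arm.get_image(n)[...,::-1])
a=cv2.imread("pics/scene0.png");b=cv2.imread("pics/side0.png")
cv2.imwrite("pics/both.png",np.hstack([a,b])[:, :])
E
```

```text
{'clock': 0.0, 'joint_positions': [-1.347, 0.36, 1.511, 0.0, 1.272, -0.115], 'qvel': [-0.001, -0.001, 0.0, -0.0, -0.001, 0.002], 'tau': [0.0, -52.762, -27.862, -0.0, 0.013, -0.0], 'ee_pos': [0.199, -0.565, 0.23], 'ee_rot': [-0.001, 0.986, 0.169, -0.0], 'force': [0.568, 0.083, -0.099], 'torque': [0.05, 0.031, -0.016], 'gripper_force': 0.0, 'grip_width': 0.085}
scene {'fx': 465.7640151044893, 'fy': 465.7640151044893, 'cx': 256.545867664289, 'cy': 190.31424050082126, 'dist_coeffs': array([-0.17310321,  0.        ,  0.        ,  0.        ,  0.        ]), 'extrinsics': array([[-0.72355685, -0.68991053,  0.02211195,  0.42255451],
       [-0.46175293,  0.45996415, -0.75843075,  0.29549066],
       [ 0.51307866, -0.55897803, -0.65137842,  1.23717296],
       [ 0.        ,  0.        ,  0.        ,  1.        ]])}
side {'fx': 447.206054647116, 'fy': 447.206054647116, 'cx': 251.04343418579, 'cy': 187.63100186042416, 'dist_coeffs': array([-0.15350607,  0.        ,  0.        ,  0.        ,  0.        ]), 'extrinsics': array([[-0.99226094, -0.12257031,  0.01986833,  0.52289393],
       [-0.09782977,  0.67315806, -0.73299902,  0.08079821],
       [ 0.07646939, -0.72927001, -0.67993947,  1.56505579],
       [ 0.        ,  0.        ,  0.        ,  1.        ]])}
```

View pics/scene0.png

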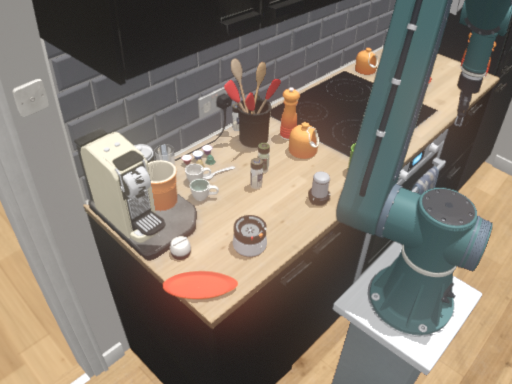

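View pics/side0.png

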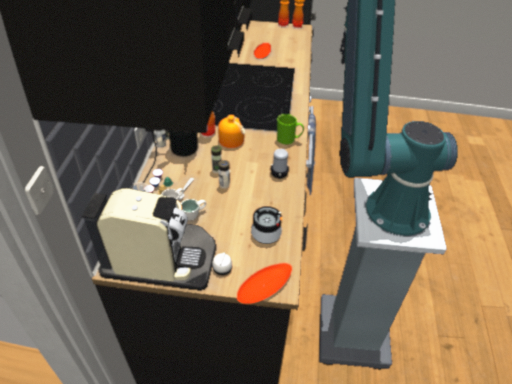

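The scene camera shows the base at about (250,234) and the cup at (319,188). In the side camera they are at (267,222) and (280,163). Enlarging both.

```bash
cat > h.py <<'E'
import numpy as np,cv2
from workcell import arm
def K(c): return np.array([[c["fx"],0,c["cx"]],[0,c["fy"],c["cy"]],[0,0,1]])
def at_z(c,uv,z):
    uv=np.array(uv,float).reshape(-1,1,2)
    p=cv2.undistortPoints(uv,K(c),np.array(c["dist_coeffs"]))[:,0]
    E=np.array(c["extrinsics"]);R,t=E[:3,:3],E[:3,3];o=-R.T@t
    d=np.c_[p,np.ones(len(p))]@R
    return o+d*((z-o[2])/d[:,2])[:,None]
def proj(c,P):
    E=np.array(c["extrinsics"])
    return cv2.projectPoints(np.array(P,float).reshape(-1,1,3),cv2.Rodrigues(E[:3,:3])[0],E[:3,3],K(c),np.array(c["dist_coeffs"]))[0][:,0]
E
python3 - <<'E'
from h import *
cs=arm.calibration("scene");cd=arm.calibration("side")
print(at_z(cs,[(250,226),(319,176)],.079),at_z(cd,[(267,215),(281,156)],.079))
a=cv2.imread("pics/scene0.png");b=cv2.imread("pics/side0.png")
f=lambda i,x,y,w,h,s:cv2.resize(i[y:y+h,x:x+w],None,fx=s,fy=s,interpolation=cv2.INTER_CUBIC)
t=np.hstack([f(a,220,205,60,50,6),f(a,300,160,40,50,6)]);u=np.hstack([f(b,240,195,60,50,6),f(b,260,140,40,50,6)])
cv2.imwrite("pics/crop.png",np.vstack([t,u]))
E
```

```text
[[ 0.45454492  0.16534706  0.079     ]
 [ 0.45520521 -0.15617879  0.079     ]] [[ 0.45711487  0.16234415  0.079     ]
 [ 0.43484778 -0.14442379  0.079     ]]
```

View pics/crop.png

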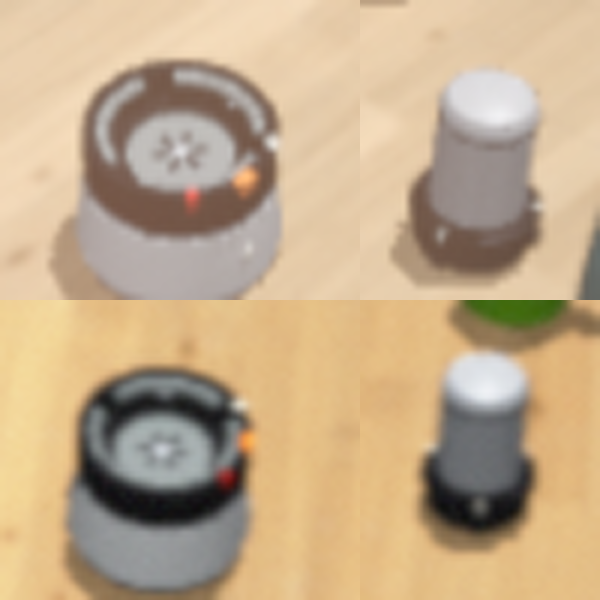

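The base rim marks, socket floor centre and two cup ticks are all readable in these crops, so I can compute from them.

Run:
```python
from h import *
from scipy.optimize import least_squares
C={"scene":arm.calibration("scene"),"side":arm.calibration("side")}
def fr(x):return x
print("seat",at_z(C["scene"],[(250.3,230.3)],.062),at_z(C["side"],[(266.8,220.2)],.062))
orange=[at_z(C["scene"],[(261,235.2)],.079)[0],at_z(C["side"],[(281.3,218.5)],.079)[0]];print("orange",orange)
for n,p in (("scene",[(313.3,199.5),(329.7,194.5)]),("side",[(271.7,164.5),(280,174.5)])):
    print(n,"ticks",at_z(C[n],p,.025))
print("cuptop",at_z(C["scene"],[(321.5,176.5)],.100),at_z(C["side"],[(280.8,153.5)],.100))
# wrist cam pose vs TCP
s=arm.get_state();c=arm.calibration("wrist");E=np.array(c["extrinsics"]);o=-E[:3,:3].T@E[:3,3]
from scipy.spatial.transform import Rotation as Ro
R=Ro.from_quat(np.roll(s["ee_rot"],-1)).as_matrix()
print("cam in tool",R.T@(o-s["ee_pos"]),R.T@E[:3,:3].T, c["fx"]);print(R)
```

```text
seat [[0.45344307 0.16493372 0.062     ]] [[0.4563338  0.16914765 0.062     ]]
orange [array([0.4074326 , 0.16965847, 0.079     ]), array([0.41058464, 0.17126074, 0.079     ])]
scene ticks [[ 0.43081535 -0.10421353  0.025     ]
 [ 0.40773747 -0.16203568  0.025     ]]
side ticks [[ 0.46760262 -0.15534635  0.025     ]
 [ 0.43198333 -0.1023018   0.025     ]]
cuptop [[ 0.43356186 -0.13749633  0.1       ]] [[ 0.4360659  -0.13252789  0.1       ]]
cam in tool [ 0.07901127  0.0007317  -0.14265255] [[ 1.41287792e-03 -9.52001267e-01 -3.06090822e-01]
 [ 9.99998647e-01  1.60289048e-03 -3.69425513e-04]
 [ 8.42323621e-04 -3.06089886e-01  9.52002244e-01]] 319.4357855399667
[[ 9.43159906e-01  3.32339100e-01 -3.38856327e-04]
 [ 3.32339207e-01 -9.43158593e-01  1.58755009e-03]
 [ 2.08009710e-04 -1.60992883e-03 -9.99998682e-01]]
```

Both cameras agree: seat ≈ (0.455, 0.167), base yaw ≈ −4°, cup ≈ (0.435, −0.137). I'll move above the cup and turn the wrist so its camera sits on the robot side.

```bash
python3 -m pendant '{"xyz":[[0.12,-0.11,0],[0.24,-0.22,0],[0.36,-0.33,0],[0.48,-0.44,0],[0.6,-0.55,0],[0.72,-0.65,0],[0.72,-0.65,0],[0.72,-0.65,0]],"rotation":[[0,0,-0.039],[0,0,-0.078],[0,0,-0.117],[0,0,-0.156],[0,0,-0.195],[0,0,-0.234],[0,0,-0.273],[0,0,-0.3]],"fingers":[1,1,1,1,1,1,1,1]}'
cat >> h.py <<'E'
from scipy.spatial.transform import Rotation as Ro
def rel(xyz,yaw):
    "tool shift/0.25 and turn/180 to TCP at xyz, straight down, tool-x yaw in deg"
    s=arm.get_state();R=Ro.from_quat(np.roll(s["ee_rot"],-1))
    y=np.radians(yaw);T=Ro.from_matrix(np.array([[np.cos(y),np.sin(y),0],[np.sin(y),-np.cos(y),0],[0,0,-1.]]))
    m=R.as_matrix()
    print("t",round(s["clock"],2),"pos",np.round(s["ee_pos"],4),"yaw",round(np.degrees(np.arctan2(m[1,0],m[0,0])),2),"F",np.round(s["force"],1),"T",np.round(s["torque"],2),"w",round(s["grip_width"],4))
    print("shift",np.round(m.T@(np.array(xyz)-s["ee_pos"])/.25,4),"turn",np.round((R.inv()*T).as_rotvec()/np.pi,4))
E
python3 -c "
from h import *
rel([.435,-.137,.2],180)"
```

```text
clock: 0.77
ee_pos: [0.3159, -0.35, 0.2311]
ee_rot: [-0.001, 0.799, 0.602, 0.0]
force: [-0.2, -0.7, 0.1]
grip_width: 0.0857
gripper_force: 0.0
t 0.77 pos [ 0.3159 -0.35    0.2311] yaw 73.99 F [-0.2 -0.7  0.1] T [-0.02 -0.03  0.01] w 0.0857
shift [0.9504 0.223  0.1251] turn [ 2.00e-04 -5.00e-04 -5.89e-01]
```

```bash
python3 -m pendant '{"xyz":[[0.14,0.03,0.015],[0.28,0.06,0.03],[0.42,0.09,0.05],[0.56,0.12,0.07],[0.7,0.16,0.09],[0.84,0.19,0.11],[0.95,0.223,0.125],[0.95,0.223,0.125]],"rotation":[[0,0,-0.039],[0,0,-0.078],[0,0,-0.117],[0,0,-0.156],[0,0,-0.195],[0,0,-0.234],[0,0,-0.273],[0,0,-0.31]],"fingers":[1,1,1,1,1,1,1,1]}' >/dev/null
python3 -m pendant '{"xyz":[[0,0,0],[0,0,0],[0,0,0],[0,0,0],[0,0,0],[0,0,0],[0,0,0],[0,0,0]],"rotation":[[0,0,-0.039],[0,0,-0.078],[0,0,-0.117],[0,0,-0.156],[0,0,-0.195],[0,0,-0.234],[0,0,-0.271],[0,0,-0.271]],"fingers":[1,1,1,1,1,1,1,1]}'
python3 - <<'E'
from h import *
rel([.435,-.137,.06],180)
i=arm.get_image("wrist")[...,::-1];cv2.imwrite("pics/w1.png",i);print(proj(arm.calibration("wrist"),[[.435,-.137,.105],[.435,-.137,.0]]))
E
```

```text
clock: 2.1
ee_pos: [0.4361, -0.1409, 0.1998]
ee_rot: [-0.0, 0.015, 1.0, 0.0]
force: [-0.1, 0.6, -0.0]
grip_width: 0.085
gripper_force: 0.0
t 2.1 pos [ 0.4361 -0.1409  0.1998] yaw 178.23 F [-0.1  0.6 -0. ] T [-0.03 -0.06  0.  ] w 0.085
shift [0.0045 0.0153 0.5592] turn [ 0.0001 -0.0002 -0.0098]
[[266.26672818 189.58107468]
 [264.65026547 160.1767845 ]]
```

View pics/w1.png

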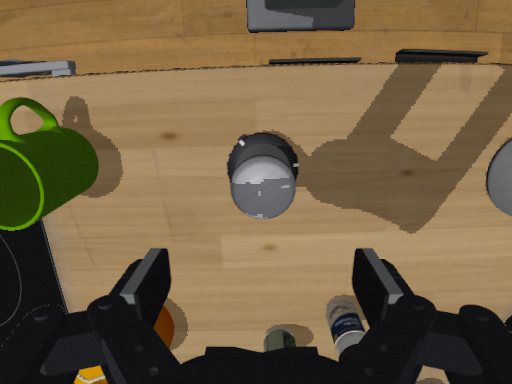

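The wrist view shows the cup with its top around (264,188). The collar spans columns 228–298 with its upper edge at row 131, and ticks show at (241,142) and (297,165). Fitting the pose.

Run:
```python
from h import *
from scipy.optimize import least_squares
c=arm.calibration("wrist");i=cv2.imread("pics/w1.png");g=i.min(2).astype(int)
T=[]
for u,v in((241,142),(297,165)):
    p=g[v-7:v+8,u-7:u+8];print(p[4:11,4:13])
    w=np.clip(p-130,0,None) if u<260 else np.clip(p-180,0,None)
    yy,xx=np.mgrid[v-7:v+8,u-7:u+8];T.append([(w*xx).sum()/w.sum(),(w*yy).sum()/w.sum()])
print(T)
th=np.linspace(0,2*np.pi,181)
ring=lambda x,y,r,z:proj(c,np.c_[x+r*np.cos(th),y+r*np.sin(th),0*th+z])
def pr(x,y):
    k=np.r_[ring(x,y,.036,.028),ring(x,y,.036,.021)];t=ring(x,y,.027,.094)
    return np.array([k[:,0].min(),k[:,0].max(),k[:,1].min(),t[:,0].min(),t[:,0].max(),t[:,1].max()])
obs=np.array([228,298.5,131,230,297.5,218])
f=least_squares(lambda q:pr(*q)-obs,[.435,-.137]);print(f.x,pr(*f.x)-obs)
for t in T:
    for z in(.025,.028):
        P=at_z(c,[t],z)[0]-[*f.x,0];print(z,np.hypot(*P[:2]),np.degrees(np.arctan2(P[1],P[0]))%120)
rel([.4345,-.137,.05],180)
```

```text
[[ 55  53  62  68  52  30  45  52  49]
 [ 64  82 145 160 102  49  50  51  49]
 [ 91 147 192 201 181 114  52  51  53]
 [ 66 156 203 203 202 175  83  54  54]
 [ 38 107 175 203 203 202 171  56  55]
 [ 48  55 110 175 203 185 123  57  57]
 [ 49  52  57 133 165 123  62  58  59]]
[[ 20  17  19  32  54  63  63  64  64]
 [ 68  81  86 108  98  64  62  61  63]
 [135 134 134 133 113  74  64  63  62]
 [122 134 134 134 113  74  65  62  64]
 [123 123  96  85  87  74  64  63  64]
 [ 21  20  19  26  50  65  65  65  65]
 [ 19  19  18  21  51  63  64  63  63]]
[[np.float64(241.46666666666667), np.float64(142.4504761904762)], [np.float64(nan), np.float64(nan)]]
[ 0.43649816 -0.13886432] [-0.3551521   0.22072565  0.11280318  0.70885483 -0.60125298 -0.13211093]
0.025 0.033315494787037034 98.64424131183986
0.028 0.033579069069954684 97.85482549451547
0.025 nan nan
0.028 nan nan
t 2.15 pos [ 0.4361 -0.141   0.1998] yaw 177.87 F [ 0.6 -0.3  0.3] T [ 0.   -0.04  0.01] w 0.0857
shift [0.0068 0.0154 0.5993] turn [ 0.0001 -0.0002 -0.0119]<stdin>:8: RuntimeWarning: invalid value encountered in scalar divide
```

Cup ≈ (0.4365, −0.1387), with its tick phase ≈ 98° mod 120. Descend and grip.

```bash
python3 -m pendant '{"xyz":[[0,0.009,0.1],[0,0.009,0.21],[0,0.009,0.32],[0,0.009,0.43],[0,0.009,0.53],[0,0.009,0.59],[0,0.009,0.615],[0,0.009,0.615]],"rotation":[[0,0,0],[0,0,0],[0,0,0],[0,0,0],[0,0,0],[0,0,0],[0,0,0],[0,0,0]],"fingers":[1,1,1,1,1,1,1,1]}'
python3 -m pendant '{"xyz":[[0,0,0],[0,0,0],[0,0,0],[0,0,0],[0,0,0],[0,0,0],[0,0,0],[0,0,0]],"rotation":[[0,0,0],[0,0,0],[0,0,0],[0,0,0],[0,0,0],[0,0,0],[0,0,0],[0,0,0]],"fingers":[0.5,0.3,0.2,0.2,0.2,0.2,0.2,0.2]}' 50
```

```text
clock: 2.82
ee_pos: [0.4354, -0.1383, 0.045]
ee_rot: [-0.001, 0.019, 1.0, 0.001]
force: [0.1, 0.3, -0.6]
grip_width: 0.0855
gripper_force: 0.0
clock: 3.48
ee_pos: [0.4375, -0.1394, 0.0476]
ee_rot: [0.001, 0.018, 1.0, -0.001]
force: [-0.8, -0.1, 5.9]
grip_width: 0.0534
gripper_force: 51.6
```

```bash
python3 -m pendant '{"xyz":[[0,0,-0.08],[0,0,-0.18],[0,0.03,-0.3],[0,0.1,-0.42],[-0.01,0.2,-0.54],[-0.02,0.3,-0.66],[-0.03,0.42,-0.72],[-0.03,0.54,-0.74]],"rotation":[[0,0,0],[0,0,0],[0,0,0],[0,0,0],[0,0,0],[0,0,0],[0,0,0],[0,0,0]],"fingers":[0.2,0.2,0.2,0.2,0.2,0.2,0.2,0.2]}'
python3 -m pendant '{"xyz":[[-0.01,0.12,0],[-0.02,0.24,0],[-0.03,0.36,0],[-0.03,0.48,0],[-0.03,0.58,0],[-0.03,0.64,0],[-0.03,0.68,0],[-0.03,0.68,0]],"rotation":[[0,0,0],[0,0,0],[0,0,0],[0,0,0],[0,0,0],[0,0,0],[0,0,0],[0,0,0]],"fingers":[0.2,0.2,0.2,0.2,0.2,0.2,0.2,0.2]}'
python3 - <<'E'
from h import *
rel([.455,.167,.22],178)
c=arm.calibration("wrist");np.savez("c2.npz",**{k:np.array(v) for k,v in c.items()})
i=arm.get_image("wrist")[...,::-1];cv2.imwrite("pics/w2.png",i);p=proj(c,[[.455,.167,.079]])[0];print(p)
E
```

```text
clock: 4.15
ee_pos: [0.4509, -0.0034, 0.2351]
ee_rot: [0.004, 0.018, 1.0, -0.0]
force: [0.7, -0.7, -3.5]
grip_width: 0.0529
gripper_force: 53.9
clock: 4.82
ee_pos: [0.4618, 0.167, 0.2315]
ee_rot: [0.0, 0.017, 1.0, 0.0]
force: [-0.2, -0.6, -3.4]
grip_width: 0.0526
gripper_force: 53.9
t 4.82 pos [0.4618 0.167  0.2315] yaw 178.09 F [-0.2 -0.6 -3.4] T [-0.01  0.01  0.04] w 0.0526
shift [ 0.0272 -0.001   0.046 ] turn [0.0002 0.     0.0005]
[260.84453996 165.27238946]
```

View pics/w2.png

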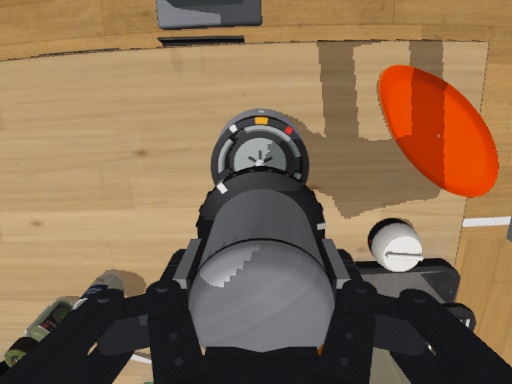

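The wrist view shows the socket marks: white (234,129), orange (261,120), red (289,130). The held cup's ticks are near (222,187) and (321,226). Enlarging to refine these.

Run:
```python
import cv2
i=cv2.imread("pics/w2.png");cv2.imwrite("pics/w2c.png",cv2.resize(i[100:236,200:336],None,fx=4.4,fy=4.4,interpolation=cv2.INTER_CUBIC)[:599])
```

```text
(no output)
```

View pics/w2c.png

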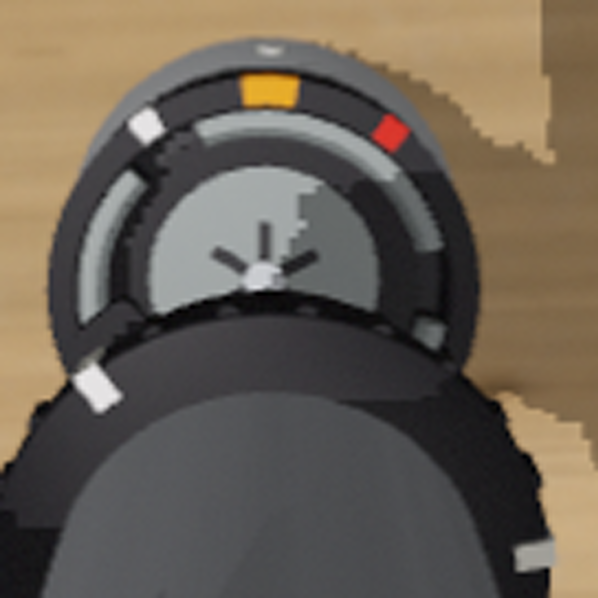

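Run:
```python
from h import *
from scipy.optimize import least_squares
c=dict(np.load("c2.npz"))
px=lambda a:np.array(a,float)/4.4-.4+[200,100]
M=px([(147,126),(270,90),(391,133)]);th=np.linspace(0,2*np.pi,361)
ring=lambda x,y,r,z:proj(c,np.c_[x+r*np.cos(th),y+r*np.sin(th),0*th+z])
pts=lambda x,y,r,z,a:proj(c,np.c_[x+r*np.cos(a),y+r*np.sin(a),0*a+z])
L,Rr=px([(48,0),(480,0)])[:,0]
def f(q):
    k=ring(q[0],q[1],.047,.079)
    return np.r_[(pts(q[0],q[1],.044,.079,np.radians([215,180,145])+q[2])-M).ravel(),k[:,0].min()-L,k[:,0].max()-Rr]
s=least_squares(f,[.455,.167,-.07]);print("base",s.x[:2],np.degrees(s.x[2]),s.fun.round(2))
print("hub if z .062,.066",at_z(c,px([(263,277)]),.062),at_z(c,px([(263,277)]),.066))
T=px([(97,388),(533,555)]);e=px([(0,0),(552,290)])
def g(q):
    x,y,a=q[:3];z=.184
    k=np.r_[ring(x,y,.036,z+.028),ring(x,y,.036,z+.021)]
    return np.r_[(pts(x,y,q[3],z+.028,np.array([a,a-4*np.pi/3+2*np.pi]))-T).ravel(),k[:,0].min()-e[0,0],k[:,0].max()-e[1,0],k[:,1].min()-e[1,1]]
for a0 in(220,100):
    r=least_squares(g,[.462,.167,np.radians(a0),.034]);
    print("cup",r.x[:2],np.degrees(r.x[2]),r.x[3],r.fun.round(2))
st=arm.get_state();print(st["ee_pos"])
```

```text
base [0.45676425 0.16578409] -3.513965513877894 [ 0.21 -0.06  0.02  0.12 -0.27 -0.04 -0.34  0.38]
hub if z .062,.066 [[0.45625688 0.1655052  0.062     ]] [[0.45533008 0.16554952 0.066     ]]
cup [0.44407212 0.17286947] 277.953023774111 0.027143545272179975 [  0.56  23.15 -18.95  12.     5.15  12.64 -31.13]
cup [0.44407212 0.17286947] 97.95302762896483 -0.02714354434906381 [  0.56  23.15 -18.95  12.     5.15  12.64 -31.13]
[0.4617836  0.16577029 0.23138023]
```

Run:
```python
from h import *
from scipy.optimize import least_squares
c=dict(np.load("c2.npz"))
px=lambda a:np.array(a,float)/4.4-.4+[200,100]
th=np.linspace(0,2*np.pi,361)
pts=lambda x,y,r,z,a:proj(c,np.c_[x+r*np.cos(a),y+r*np.sin(a),0*a+z])
T=px([(97,388),(533,555)]);e=px([(0,0),(552,290)])
def g(q):
    x,y,a,r,z=q
    k=np.r_[pts(x,y,.036,z+.028,th),pts(x,y,.036,z+.021,th)]
    return np.r_[(pts(x,y,r,z+.028,np.array([a,a-2*np.pi/3]))-T).ravel(),k[:,0].min()-e[0,0],k[:,0].max()-e[1,0],k[:,1].min()-e[1,1]]
r=least_squares(g,[.462,.167,np.radians(218),.034,.184],x_scale=[.01,.01,.1,.01,.01]);
print("cup",r.x[:2],np.degrees(r.x[2]),r.x[3:],r.fun.round(2))
rel([.4565,.1657,.16],178-6)
```

```text
cup [0.4622608  0.16701593] 216.29437580332169 [0.03379759 0.18198211] [ 1.22 -0.39  0.34 -1.37 -1.73  0.1   1.75]
t 4.87 pos [0.4618 0.1658 0.2314] yaw 178.08 F [-0.  -0.7 -2.5] T [0.04 0.03 0.01] w 0.0528
shift [ 0.0211 -0.0009  0.2855] turn [-0.0001 -0.      0.0338]
```

Base (0.4567, 0.1657) with yaw −3.5° fits to within 0.4 px. The cup phase is ≈ 217° and the slot is at 211.5°. I'll align and come down to just above the rim.

```bash
python3 -m pendant '{"xyz":[[0.01,-0.001,0.06],[0.021,-0.002,0.14],[0.021,-0.002,0.22],[0.021,-0.002,0.29],[0.021,-0.002,0.33],[0.021,-0.002,0.346],[0.021,-0.002,0.346],[0.021,-0.002,0.346]],"rotation":[[0,0,0.01],[0,0,0.02],[0,0,0.031],[0,0,0.031],[0,0,0.031],[0,0,0.031],[0,0,0.031],[0,0,0.031]],"fingers":[0.2,0.2,0.2,0.2,0.2,0.2,0.2,0.2]}'>/dev/null
python3 - <<'E'
from h import *
P=[]
for k in range(10):
    s=arm.get_state();P.append(np.r_[s["ee_pos"],s["ee_rot"],s["force"]])
    c=arm.calibration("wrist");i=arm.get_image("wrist") if k<9 else i
P=np.array(P);print(P.mean(0).round(4),P.std(0)[:3].round(4))
np.savez("c3.npz",**{k:np.array(v) for k,v in c.items()})
cv2.imwrite("pics/w3.png",i[...,::-1]);cv2.imwrite("pics/w3c.png",cv2.resize(i[80:260,150:370,::-1],None,fx=3.3,fy=3.3,interpolation=cv2.INTER_CUBIC))
rel([.4565,.165,.13],172.4)
E
```

```text
[ 4.5750e-01  1.6520e-01  1.4550e-01  6.0000e-04  6.6200e-02  9.9780e-01
  2.0000e-04 -6.2000e-03  4.5700e-02 -3.0232e+00] [0.0003 0.0002 0.0002]
t 5.98 pos [0.457  0.1652 0.1451] yaw 172.42 F [ 0.6 -0.  -3. ] T [-0.01 -0.02  0.01] w 0.0529
shift [ 0.002  -0.0012  0.0605] turn [0.0001 0.0001 0.0001]
```

View pics/w3c.png

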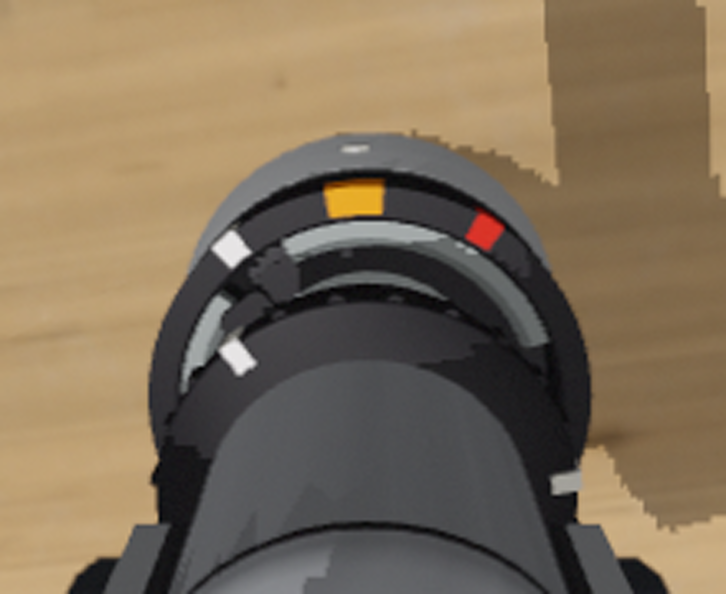

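Run:
```python
from h import *
from scipy.optimize import least_squares
c=dict(np.load("c3.npz"))
px=lambda a:np.array(a,float)/3.3-.35+[150,80]
th=np.linspace(0,2*np.pi,361)
pts=lambda x,y,r,z,a:proj(c,np.c_[x+r*np.cos(a),y+r*np.sin(a),0*a+z])
M=px([(231,248),(356,198),(485,231)]);L,Rr=px([(149,0),(590,0)])[:,0]
def f(q):
    k=pts(q[0],q[1],.047,.079,th)
    return np.r_[(pts(q[0],q[1],.044,.079,np.radians([215,180,145])+q[2])-M).ravel(),k[:,0].min()-L,k[:,0].max()-Rr]
s=least_squares(f,[.455,.167,-.07]);print("base",s.x[:2],np.degrees(s.x[2]),s.fun.round(2))
T=px([(237,357),(567,482)]);e=px([(163,0),(580,0)])[:,0]
for rt in(.0335,.034,.0345):
  def g(q):
    x,y,a=q;z=.098;k=pts(x,y,.036,z+.028,th)
    return np.r_[(pts(x,y,rt,z+.028,np.array([a,a-2*np.pi/3]))-T).ravel(),(k[:,0].min()-e[0])*.3,(k[:,0].max()-e[1])*.3]
  r=least_squares(g,[.457,.166,np.radians(214)],x_scale=[.01,.01,.1])
  print(rt,"cup",r.x[:2],np.degrees(r.x[2]),r.fun.round(2))
```

```text
base [0.45642147 0.16558753] -3.7539042715314617 [ 0.6  -0.3  -0.22  0.41 -0.41 -0.08 -0.58  0.63]
0.0335 cup [0.45690622 0.16504847] 210.59800508784346 [ 0.74  0.31 -0.56 -0.39 -0.75  0.05]
0.034 cup [0.45715881 0.16494258] 210.55398191974527 [ 0.05  0.05  0.18 -0.03 -0.78  0.  ]
0.0345 cup [0.45741228 0.16483673] 210.50960140726994 [-0.63 -0.21  0.92  0.34 -0.81 -0.05]
```

The cup is within 0.8 mm and 1° of the slot, so I'll trim that and lower in gentle steps.

```bash
python3 -m pendant '{"xyz":[[0.002,0.0024,0.03],[0.002,0.0024,0.06],[0.002,0.0024,0.075],[0.002,0.0024,0.085],[0.002,0.0024,0.095],[0.002,0.0024,0.105],[0.002,0.0024,0.112],[0.002,0.0024,0.112]],"rotation":[[0,0,-0.004],[0,0,-0.004],[0,0,-0.004],[0,0,-0.004],[0,0,-0.004],[0,0,-0.004],[0,0,-0.004],[0,0,-0.004]],"fingers":[0.2,0.2,0.2,0.2,0.2,0.2,0.2,0.2]}'
python3 -c "
from h import *
rel([.4565,.165,.1096],172.4)"
```

```text
clock: 6.65
ee_pos: [0.4563, 0.1658, 0.1165]
ee_rot: [-0.0, 0.06, 0.998, -0.0]
force: [-0.2, 0.9, -3.8]
grip_width: 0.053
gripper_force: 53.9
t 6.65 pos [0.4563 0.1658 0.1165] yaw 173.13 F [-0.2  0.9 -3.8] T [-0.01 -0.01 -0.02] w 0.053
shift [-0.0011 -0.003   0.0276] turn [-0.     -0.0002  0.004 ]
```

No contact force, and the tabs are already in the slots at lip level. Continuing to the floor.

```bash
python3 -m pendant '{"xyz":[[0,0,0.008],[0,0,0.016],[0,0,0.022],[0,0,0.028],[0,0,0.032],[0,0,0.036],[0,0,0.036],[0,0,0.036]],"rotation":[[0,0,0],[0,0,0],[0,0,0],[0,0,0],[0,0,0],[0,0,0],[0,0,0],[0,0,0]],"fingers":[0.2,0.2,0.2,0.2,0.2,0.2,0.2,0.2]}'
python3 -c "
from h import *
rel([.4565,.165,.1096],172.4)"
```

```text
clock: 7.32
ee_pos: [0.4566, 0.1658, 0.1096]
ee_rot: [0.0, 0.06, 0.998, 0.0]
force: [-6.4, -2.4, 18.3]
grip_width: 0.0534
gripper_force: 56.0
t 7.32 pos [0.4566 0.1658 0.1096] yaw 173.14 F [-6.4 -2.4 18.3] T [-0.11  0.91 -0.06] w 0.0534
shift [-0.0002 -0.0032 -0.0001] turn [0.0001 0.0002 0.0041]
```

Height matches fully home (0.1096 = 0.0476 + 0.062) with the floor pushing back. I'll ease off 1 mm and twist 33° clockwise.

```bash
python3 -m pendant '{"xyz":[[0,0,-0.004],[0,0,-0.004],[0,0,-0.004],[0,0,-0.004],[0,0,-0.004],[0,0,-0.004],[0,0,-0.004],[0,0,-0.004]],"rotation":[[0,0,0.01],[0,0,0.035],[0,0,0.065],[0,0,0.095],[0,0,0.125],[0,0,0.155],[0,0,0.18],[0,0,0.183]],"fingers":[0.2,0.2,0.2,0.2,0.2,0.2,0.2,0.2]}'
python3 - <<'E'
from h import *
P=[]
for k in range(6):
    c=arm.calibration("wrist");i=arm.get_image("wrist")
np.savez("c4.npz",**{k:np.array(v) for k,v in c.items()})
rel([.4565,.1656,.1096],172.4)
cv2.imwrite("pics/w4.png",i[...,::-1]);cv2.imwrite("pics/w4c.png",cv2.resize(i[80:260,150:370,::-1],None,fx=3.3,fy=3.3,interpolation=cv2.INTER_CUBIC))
E
```

```text
clock: 7.98
ee_pos: [0.4569, 0.1659, 0.1096]
ee_rot: [0.0, 0.342, 0.94, 0.0]
force: [-2.0, -0.3, 5.6]
grip_width: 0.0529
gripper_force: 54.6
t 8.28 pos [0.4569 0.1658 0.1096] yaw 140.22 F [-2.2 -1.2  6.2] T [-0.07  0.22  0.17] w 0.0532
shift [ 0.0006 -0.0015 -0.0001] turn [ 1.000e-04  3.000e-04 -1.788e-01]
```

View pics/w4c.png

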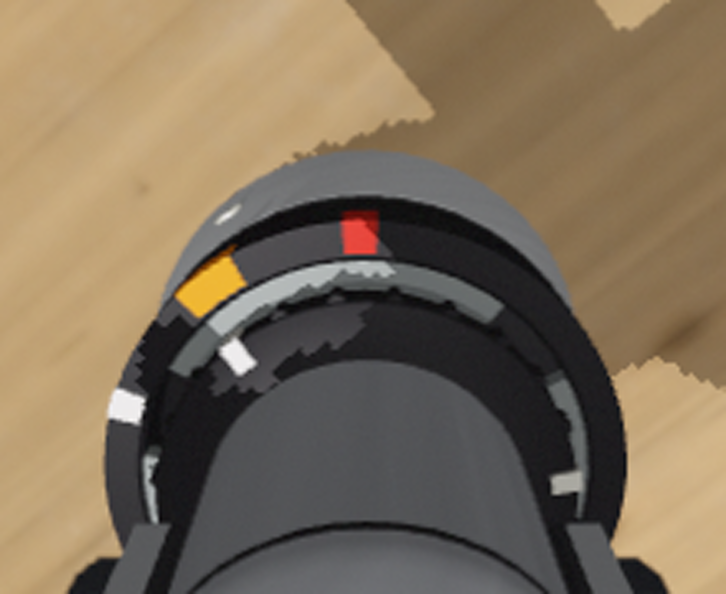

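The ticks are at the same pixels relative to the gripper as before, (237,357) and (567,482), so nothing slipped. The orange mark is at (211,284) with a tick close by. Checking the angle numerically.

Run:
```python
from h import *
from scipy.optimize import least_squares
c=dict(np.load("c4.npz"))
px=lambda a:np.array(a,float)/3.3-.35+[150,80]
pts=lambda x,y,r,z,a:proj(c,np.c_[x+r*np.cos(a),y+r*np.sin(a),0*a+z])
M=px([(126,407),(211,284),(360,233)])
f=lambda q:(pts(q[0],q[1],.044,.079,np.radians([215,180,145])+q[2])-M).ravel()
s=least_squares(f,[.455,.167,-.07]);print("base",s.x[:2],np.degrees(s.x[2]),s.fun.round(2))
T=px([(237,357),(567,482)])
g=lambda q:(pts(q[0],q[1],.034,.090,np.array([q[2],q[2]-2*np.pi/3]))-T).ravel()
r=least_squares(g,[.457,.166,np.radians(178)],x_scale=[.01,.01,.1])
print("cup",r.x[:2],np.degrees(r.x[2]),r.fun.round(2),"to go",np.degrees(r.x[2]-s.x[2])-180)
print(arm.get_state()["clock"])
```

```text
base [0.45663133 0.1660632 ] -3.0157682367367795 [ 0.68 -0.78 -0.13  0.35 -0.5   0.33]
cup [0.45730127 0.16564332] 178.28682578128848 [ 0.09  0.04 -0.1  -0.05] to go 1.3025940180252746
8.2833
```

```bash
python3 -m pendant '{"xyz":[[0,0,0],[0,0,0],[0,0,0],[0,0,0],[0,0,0]],"rotation":[[0,0,0.005],[0,0,0.0095],[0,0,0.0095],[0,0,0.0095],[0,0,0.0095]],"fingers":[0.2,0.2,0.2,0.2,0.2]}'
python3 - <<'E'
from h import *
for k in range(4): i=arm.get_image("wrist")
rel([.4565,.1656,.1096],172.4)
cv2.imwrite("pics/w5c.png",cv2.resize(i[80:260,150:370,::-1],None,fx=3.3,fy=3.3,interpolation=cv2.INTER_CUBIC))
E
```

```text
clock: 8.7
ee_pos: [0.4568, 0.1658, 0.1096]
ee_rot: [0.0, 0.354, 0.935, 0.0]
force: [-1.0, -0.2, 5.7]
grip_width: 0.0528
gripper_force: 54.6
t 8.9 pos [0.4568 0.1658 0.1096] yaw 138.51 F [-1.8  0.9  5.7] T [-0.07  0.22  0.2 ] w 0.0534
shift [ 0.0004 -0.0016 -0.0001] turn [ 0.0002  0.0003 -0.1883]
```

View pics/w5c.png

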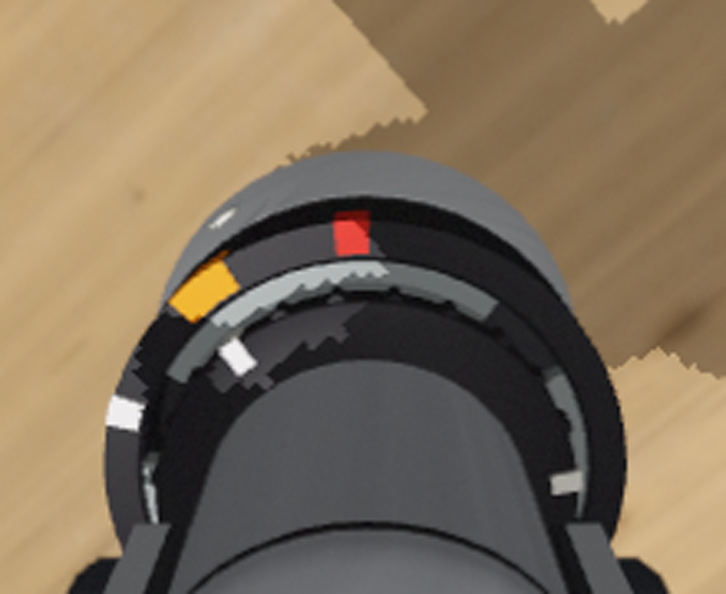

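The tick at (237,357) points at the middle of the orange mark at (204,290). The cup is home, hasn't slipped, and the torque is steady.

```bash
python3 -c "
from workcell import arm
print(arm.hand_in())"
```

```text
the job is handed in; nothing more can be done
None
```

The cup is fully home and twisted clockwise to the pulse position, a tick within about 1° of the orange mark by my measurement; it never clicked into the lock, and I handed in at about 9 s with the gripper still holding it.

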